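# Stop the coasting centrifuge disc with its hole over the slot

## Robot

A 7-joint arm with a two-finger parallel gripper is mounted at the origin on a cart in front of the work surface, level with it; the furniture and walls round the work are solid. World frame = base frame: x ahead of the robot, y to its left, z up, the work surface at z = 0. Lengths are in m, angles in rad, forces in N, time in s.
With the tool pointing down it reaches from about 0.35 to 0.9 m from the base axis. Payload 8.1 kg.
Tool frame: the origin (TCP) lies at the very end of the fingers, on their centre line; the grasp point (between the pads) lies 19 mm behind it (arm.tcp_to_grasp is the z of the grasp point in the tool frame, in m); z points along the fingers, y is the line along which they close (so a half turn about z gives the same grasp; the last joint's range is limited). The gripper opens to 92 mm and grips with 3 to 60 N. Pads are 19 mm wide; open, the fingers measure 130 mm over their backs; the gripper's body (75 mm by 190 mm) begins 47 mm behind the grasp point.
Start: joints at [-1.294, 0.434, 0.025, 1.573, -0.012, 1.134, -0.075], TCP at [0.232, 0.58, 0.227] pointing down, gripper open.
Joint ranges: [-2.62, 2.62], [-0.44, 2.09], [-1.27, 1.32], [0.08, 2.57], [-1.32, 4.46], [0.12, 2], [-2.74, 2.74]. Speed limits (rad/s): [2.22, 2.22, 3.01, 3.01, 3.14, 3.14, 3.14].

## Interface

Orientations are given as a rotation vector (axis times angle).
In Python, from cell import readout, vision, sign_off, arm gives the robot as it stands. The module is installed in compiled form; this text tells all that it offers.
- The arm moves only by the shell command python3 -m creep 'ROWS' [FORCE]. ROWS is JSON, a list of rows, each a list of 5 numbers: the shift along the tool's x, y, z in units of 4 cm (1.0 is 4 cm), then the turn about the tool's z in units of 4 degrees (1.0 is 4 degrees), then the opening, from 0 (shut) to 1 (fully open). A call has 1 to 12 rows; each row shifts and turns the commanded pose from where the row before left it, along the tool's axes as they then stand; what a row does not reach is not made up. A row lasts 1/8 s, in which the tool goes at most 62.5 mm and 10.7 degrees, less where a joint would pass 70% of its speed; a pose out of reach is approached as far as the arm can. A call with a number of a shift or a turn outside -1 to 1 is refused whole. A call with a gripper value outside its range is refused whole. The fingers move at their own pace and stop on an object; FORCE is the grip in N (left out, the last holds). Time passes only in rows, so rows that do not move let the fingers close. It gives the time, the measured TCP pose, the force, the opening and the grip force at its end, in the units of the state.
- readout.observe(): the state, without advancing time (a new reading comes with each control period).
- vision.get_image(name): name is "scene" or "side" or "wrist"; returns a dict with "pixels" (384x512x3 uint8, blue, green, red), "z_map" (384x512 float32, m along the optical axis (not along the pixel's ray), 0 where there is no reading), "camera_matrix" (3x3 intrinsics, pixels), "position" and "rotation" of the camera in the world. Camera axes: x right, y up, looking along -z (the intrinsics and any distortion apply to the point x, -y, -z); pixel columns grow to the right and rows downward; lengths in m; the calibration is good to about 2 mm. A picture is of the moment at which its call begins.
- sign_off(): hands the job in; it is judged then, once.
The state is a dict: "clock": time; "joints": joint angles; "dq": joint speeds; "joint_efforts": joint torques, N m; "position": TCP position; "ee_rot": TCP orientation; "force": force on the tool from outside, world axes, zero at the start; "ft_torque": the same for the moment, N m; "width": opening from 0.0 (shut) to 1.0 (fully open); "gripper_force": force on a finger pad.
Only numpy, scipy, OpenCV 4.12 (cv2) and the standard library are available. Lean on these libraries where they do the work, as an engineer would, in place of code of your own. Each camera call takes 0.05 s, during which the arm holds its last target. There are 200 camera calls.

## Task

The small bench centrifuge clamped at the table's edge has been left with its metal disc coasting round. Slow the disc by touch, for instance by letting its upright rubber knob run against a finger, so that it comes to rest with its one large hole lined up over the slot in the round base, then let go and leave it standing still.

Things in the scene. Friction and masses are not known exactly. Their poses are not given: they have to be found in the camera images.
- rotor: Plain aluminium disc, 150 mm across, level, top face 48 mm and underside 40 mm above the table, 15 mm high nut in the middle. Origin on its upright spindle axis at table height; +x points to the large hole, -x to the knob. After a spring start of half a second it coasts clockwise seen from above at 1 to 2 rad/s and will not stop by itself in time. About 0.5 kg; once stopped it stays put.
- hole (a point): Centre of the one large round hole through the disc, 24 mm diameter, at the top face, 52 mm from the spindle axis. (Two 10 mm holes in the disc are only for balance.) A clear upright screen stands between robot and table (x = 0.29, 0.7 m tall, left end at y = 0.25): keep the arm left of it; leaning the hand left helps.
- knob (a point): Centre of the top of the upright black rubber knob on the disc, 18 mm diameter and 40 mm tall, 52 mm from the spindle axis, half a turn from the large hole; its top is 88 mm above the table. Soft: it gives up to 6 mm along the travel and creeps back, so it hardly bounces off a still finger.
- slot (a point): Point on the base's top face (14 mm above the table) in the radial slot, 52 mm from the spindle axis: the large hole should stop straight above it. The slot is 26 mm wide and runs outward from 39 mm to 94 mm from the axis, so its outer end shows beyond the disc's rim. The base is a fixed grey round plate of 200 mm diameter under the disc, clamped on the table's front edge.
There are look-alikes about, which are no part of the job. Of the things that look like the part that bears slot, take the one that is nearest to the robot's base at the start.

How it is judged:
By the outcome, as a careful person would: the job done as asked, in the order asked, and still so for the second after the job is handed in, with the robot touching nothing.
It also fails if it takes over 45 s, if anything falls off the work surface, if the arm or the gripper's body presses on something with over 40 N, if the wrist force passes 120 N, or if a joint passes its speed limit or range.

## Working session

There is one attempt and no reset: what is moved stays moved. The work goes in short steps, Python scripts to look and compute and a shell command to move; the robot and the scene stay as the last step left them, time stands still between calls to the robot, and variables do not carry over. Pictures are saved under pics/ and viewed, at most 10 in all, crops included, and the job is handed in when it is done.

```bash
mkdir -p pics; cat > h.py <<'E'
import numpy as np, cv2
from cell import readout, vision
def grab(n,tag=None):
    d=vision.get_image(n)
    if tag: cv2.imwrite(f'pics/{tag}.png',d['pixels'])
    return d
def ray(d,u,v):
    K=np.array(d['camera_matrix']);p=np.linalg.inv(K)@[u,v,1]
    R=np.array(d['rotation'])
    if R.shape!=(3,3): R=cv2.Rodrigues(R)[0]
    return np.array(d['position']),R@(p*[1,-1,-1])
def onplane(d,u,v,z):
    c,r=ray(d,u,v);return c+r*(z-c[2])/r[2]
def cloud(d):
    K=np.array(d['camera_matrix']);v,u=np.mgrid[:384,:512]
    Z=d['z_map'];R=np.array(d['rotation'])
    if R.shape!=(3,3): R=cv2.Rodrigues(R)[0]
    P=np.stack([(u-K[0,2])/K[0,0]*Z,-(v-K[1,2])/K[1,1]*Z,-Z],-1)
    P=P@R.T+np.array(d['position']);P[Z==0]=np.nan
    return P
E
python3 - <<'E'
from h import *
s=readout.observe();print(s)
ims=[]
for n in ['scene','side','wrist']:
    d=grab(n);ims.append(d['pixels']);print(n,d['position'],np.array(d['rotation']).round(3).tolist(),d['camera_matrix'])
    np.savez(f'{n}0.npz',**d)
c=np.zeros((600,800,3),np.uint8)
for i,im in enumerate(ims):
    c[(i//2)*300:(i//2)*300+300,(i%2)*400:(i%2)*400+400]=cv2.resize(im,(400,300))
cv2.imwrite('pics/a.png',c)
E
```

```text
{'clock': 0.0, 'joints': array([-1.29355599,  0.43519267,  0.02498044,  1.57409639, -0.01156801,
        1.13399575, -0.07510415]), 'dq': array([-9.12724195e-04, -2.44411586e-03, -3.13840829e-04, -5.94148004e-04,
       -2.34958727e-04, -8.08826369e-05,  1.01229781e-03]), 'joint_efforts': array([ 1.14906680e-05, -6.67846799e+01,  9.84985940e-01, -3.14461613e+01,
       -6.05136459e-02,  4.29449393e-02,  1.71904444e-04]), 'position': array([0.231611  , 0.57995271, 0.22596418]), 'ee_rot': array([-5.93151935e-01, -3.08496457e+00,  2.42385009e-03]), 'force': array([ 0.42343072,  0.37669532, -0.48659046]), 'ft_torque': array([-0.03141306, -0.05413736,  0.00042143]), 'gripper_force': 0.0, 'width': 1.0015142915797515}
scene [-0.04220088  1.34376055  0.76416918] [0.38, -1.336, -2.286] [[480.4614436    0.         255.36638827]
 [  0.         480.4614436  190.15993634]
 [  0.           0.           1.        ]]
side [ 0.34930436 -0.80755404  0.5548618 ] [1.172, -0.132, -0.197] [[455.15585591   0.         259.92113033]
 [  0.         455.15585591 185.48675059]
 [  0.           0.           1.        ]]
wrist [0.16305072 0.60866075 0.38438699] [-0.247, -0.164, 1.183] [[284.73816939   0.         254.18784606]
 [  0.         284.73816939 188.69454718]
 [  0.           0.           1.        ]]
```

View pics/a.png

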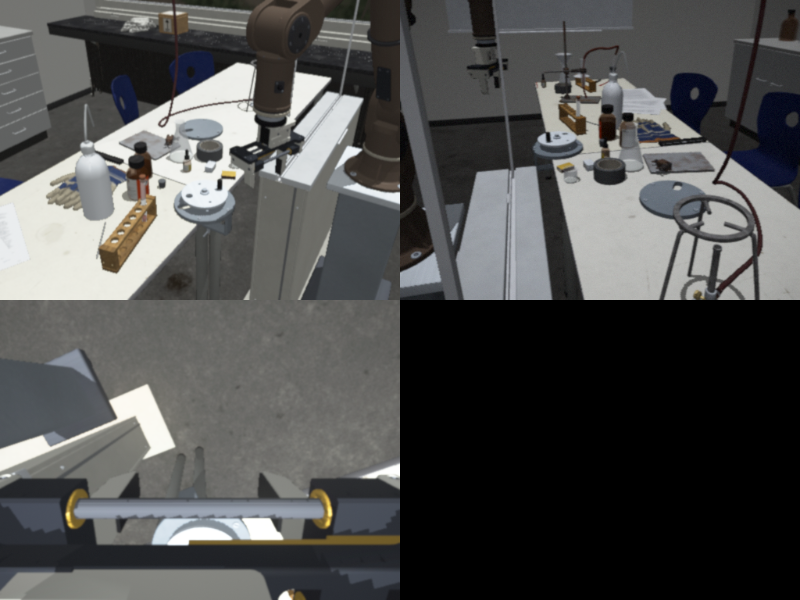

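The scene view (top-left) shows the centrifuge with its white disc at about (204,193) in the mosaic, which is full-scale (261,247). The side view shows it at about (556,140). A second bare grey plate further away is the look-alike. I'll zoom in next.

```bash
python3 - <<'E'
from h import *
a=dict(np.load('scene0.npz'));b=dict(np.load('side0.npz'))
A=a['pixels'][215:305,210:315];B=b['pixels'][155:210,165:235]
c=np.zeros((600,800,3),np.uint8)
A=cv2.resize(A,None,fx=4.5,fy=4.5,interpolation=cv2.INTER_CUBIC);B=cv2.resize(B,None,fx=4.5,fy=4.5,interpolation=cv2.INTER_CUBIC)
c[:A.shape[0],:A.shape[1]]=A;c[:B.shape[0],480:480+B.shape[1]]=B;cv2.imwrite('pics/b.png',c)
P=cloud(a)
box=(slice(215,305),slice(210,315))
Q=P[box].reshape(-1,3)
print(np.histogram(Q[:,2],bins=np.arange(-.02,.12,.005)))
m=abs(Q[:,2]-.048)<.004;q=Q[m];print(q.min(0),q.max(0),np.median(q,0))
m=abs(Q[:,2]-.014)<.004;q=Q[m];print(q.min(0),q.max(0))
E
```

```text
(array([  64,   64,   73, 2420, 1019,  213, 1326,  281,   12,    9,    1,
         13,  160, 1404,  100,   25,   32,   12,   10,    9,   20,   16,
          0,    0,    0,    0,    0]), array([-2.00000000e-02, -1.50000000e-02, -1.00000000e-02, -5.00000000e-03,
        3.46944695e-18,  5.00000000e-03,  1.00000000e-02,  1.50000000e-02,
        2.00000000e-02,  2.50000000e-02,  3.00000000e-02,  3.50000000e-02,
        4.00000000e-02,  4.50000000e-02,  5.00000000e-02,  5.50000000e-02,
        6.00000000e-02,  6.50000000e-02,  7.00000000e-02,  7.50000000e-02,
        8.00000000e-02,  8.50000000e-02,  9.00000000e-02,  9.50000000e-02,
        1.00000000e-01,  1.05000000e-01,  1.10000000e-01,  1.15000000e-01]))
[0.38331303 0.41814826 0.04404147] [0.5331618  0.57163453 0.05198096] [0.45559455 0.50254694 0.04753048]
[0.35878597 0.28596677 0.01000194] [0.63106136 0.59601499 0.01788106]
```

View pics/b.png

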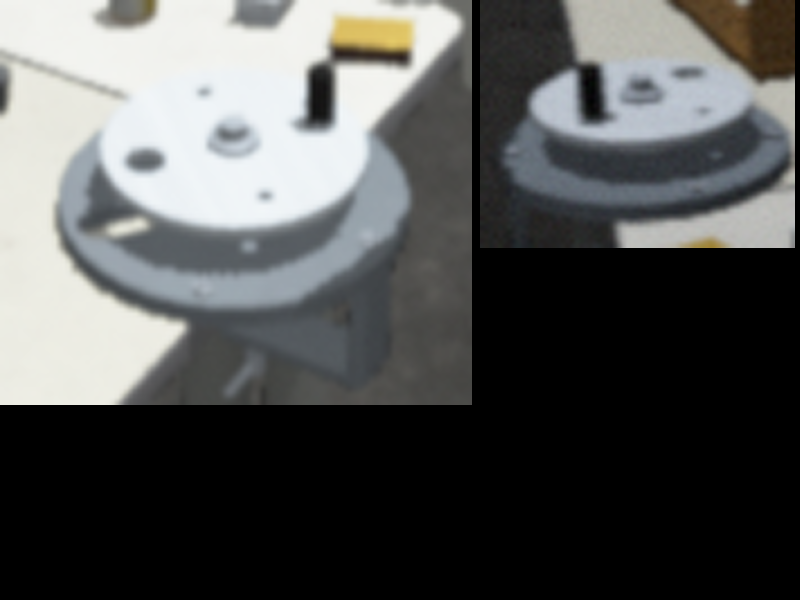

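The zoomed scene view shows the hole at crop (145,160), the knob at (320,95), the nut at (233,135), and the slot's outer end with the white table showing through at about (125,227). Next I'll measure the axis, the slot bearing and the disc angles.

```bash
cat >> h.py <<'E'
def disc_axis(d,P):
    g=cv2.cvtColor(d['pixels'],cv2.COLOR_BGR2GRAY)
    m=((abs(P[...,2]-.048)<.006)&(np.hypot(P[...,0]-.458,P[...,1]-.497)<.1)).astype(np.uint8)
    m=cv2.morphologyEx(m,cv2.MORPH_CLOSE,np.ones((7,7)))
    cs=max(cv2.findContours(m,0,cv2.CHAIN_APPROX_NONE)[0],key=cv2.contourArea)[:,0]
    return np.array([onplane(d,u,v,.048)[:2] for u,v in cs])
E
python3 - <<'E'
from h import *
from scipy.optimize import least_squares
for n in ['scene','side']:
    d=dict(np.load(n+'0.npz'));P=cloud(d)
    q=disc_axis(d,P)
    f=least_squares(lambda p:np.hypot(*(q-p[:2]).T)-p[2],[.458,.497,.075],loss='soft_l1',f_scale=.002)
    print(n,len(q),'disc fit',f.x.round(4),np.abs(f.fun).mean().round(4))
    # base rim
    m=((abs(P[...,2]-.014)<.004)&(np.hypot(P[...,0]-.458,P[...,1]-.497)<.11))
    q=P[m][:,:2];a=np.arctan2(q[:,1]-.497,q[:,0]-.458);r=np.hypot(q[:,0]-.458,q[:,1]-.497)
    rim=np.array([q[(abs(a-t)<.04)][np.argmax(r[abs(a-t)<.04])] for t in np.arange(-3.1,3.1,.08) if (abs(a-t)<.04).sum()>3])
    f2=least_squares(lambda p:np.hypot(*(rim-p[:2]).T)-.1,[.458,.497],loss='soft_l1',f_scale=.002)
    print('base fit',len(rim),f2.x.round(4))
d=dict(np.load('scene0.npz'))
c=f=None
d=dict(np.load('scene0.npz'));P=cloud(d)
f=lambda x,y,z:onplane(d,210+(x+.5)/4.5-.5,215+(y+.5)/4.5-.5,z)
print('nut',f(233,125,.063),'hole',f(145,160,.048),'knobtop',f(320,68,.088),'knobbase',f(321,122,.048))
for x,y in [(80,228),(95,222),(103,235),(140,235),(150,224),(125,227)]: print(x,y,f(x,y,.014)[:2].round(4))
print((P[260:272,224:250,2]*1000).round(0).astype(int))
print(cv2.cvtColor(d['pixels'],6)[256:274,222:250])
E
```

```text
scene 153 disc fit [0.4576 0.4989 0.0748] 0.0029
base fit 54 [0.4586 0.4951]
side 108 disc fit [0.4579 0.4862 0.0766] 0.0025
base fit 51 [0.458  0.4924]
nut [0.457998   0.49734794 0.063     ] hole [0.49363991 0.53278887 0.048     ] knobtop [0.42624442 0.45588994 0.088     ] knobbase [0.42726568 0.45110645 0.048     ]
80 228 [0.516  0.5659]
95 222 [0.5118 0.5572]
103 235 [0.5016 0.5645]
140 235 [0.4841 0.554 ]
150 224 [0.4846 0.543 ]
125 227 [0.495  0.5524]
[[13 11 12 12 13 16 15 15 15 14 14 11 13 13 44 46 47 47 47 46 47 46 49 49
  46 46]
 [15 11 13 12 14 16 12 13 16 10 14 11 13 13 12 40 44 49 47 48 46 46 48 48
  46 49]
 [14 16 12 12 16 12 12 10  8 13 11  7  8  5  7  4 40 42 41 43 47 46 47 48
  47 47]
 [13 13 16 15 11  9  7  8  7  6  7  3  4  4  0  2  2  1 40 42 46 46 47 45
  47 47]
 [13 10 15 10  8  8  4  5  3  3  4  1 -1  2 -2 -1  1  0  1 -4 41 42 42 41
  45 46]
 [11 15 11  9  6  6  3  5  5  2  0 -2 -1 -2 -3 -2  0 -3  0  2 -1 15 14 41
  41 41]
 [13 15 14  8  3  2  0 -1 -2  0  0 -1  1  1 -3  0 13 15 13 14 14 14 14 12
  14 14]
 [ 7 14 16 13 -1 -1  2  1 -1  0 -1 -1 15 13 15 12 16 13 14
[... 1764 characters left out ...]
218 151 101 108 134 155 160 159 157 155 154 148 136 124 114 102  95  94
   92  92  92  93  93  94  93  94  93  94]
 [220 162 107  90 113 144 159 162 162 162 161 160 150 134 122 104  96  93
   93  92  92  92  94  93  92  92  93  93]
 [226 189 133  91  94 125 148 160 163 163 164 164 162 156 149 127 106  99
   94  91  92  92  93  93  92  93  92  93]
 [232 221 180 122  88 100 127 149 160 163 164 164 164 163 160 150 132 121
  106  98  93  93  93  93  94  93  94  93]
 [234 231 219 172 110  84 100 126 145 156 162 163 163 163 163 160 155 147
  132 121 107  99  95  95  94  94  95  94]
 [235 235 231 209 141  90  82  97 119 141 155 162 164 164 164 164 163 161
  156 149 133 122 106 101 101 100  99  95]]
```

```bash
python3 - <<'E'
from h import *
d=dict(np.load('scene0.npz'))
C=np.array([.458,.496])
def pr(n,pts):
    q=np.array([onplane(d,u,v,.014)[:2] for u,v in pts])-C
    print(n);[print((p*1000).round(1),'r',round(np.hypot(*p)*1000,1),'b',np.degrees(np.arctan2(p[1],p[0])).round(1)) for p in q]
pr('near',[(232,267.5),(235.5,266.9),(239.5,266),(244,265)])
pr('far',[(237,261.7),(235,261.9),(232,262),(230,262.7),(228.8,263.5)])
pr('end',[(227.3,264.5),(227,265.5),(227.5,266.5),(228.5,267.5)])
s=readout.observe();T=cv2.Rodrigues(s['ee_rot'])[0];print(T.round(3))
b=dict(np.load('side0.npz'));g=lambda x,y,z:onplane(b,165+(x+.5)/4.5-.5-480/4.5,155+(y+.5)/4.5-.5,z)[:2]
print('side slot end cand',g(775,135,.014),'hole',g(688,73,.048),'nut',g(642,78,.063))
E
```

```text
near
[43.2 71.4] r 83.4 b 58.8
[37.1 64.9] r 74.8 b 60.3
[30.5 56.8] r 64.5 b 61.8
[23.  47.7] r 52.9 b 64.3
far
[45.3 45.5] r 64.2 b 45.1
[49.2 48.8] r 69.3 b 44.8
[55.4 53. ] r 76.7 b 43.7
[58.2 58. ] r 82.1 b 44.9
[59.  62.2] r 85.7 b 46.5
end
[59.9 67.5] r 90.2 b 48.4
[58.3 71.2] r 92.0 b 50.7
[55.  73.8] r 92.1 b 53.3
[50.7 75.8] r 91.2 b 56.2
[[-0.929  0.371 -0.   ]
 [ 0.371  0.929 -0.001]
 [-0.    -0.001 -1.   ]]
side slot end cand [0.54918934 0.48812407] hole [0.49583114 0.53218003] nut [0.46009412 0.48992595]
```

```bash
python3 -m creep '[[0,0,0,1,1],[0,0,0,1,1],[0,0,0,1,1],[0,0,0,1,1],[0,0,0,1,1],[0,0,0,1,1],[0,0,0,1,1],[0,0,0,1,1],[0,0,0,1,1],[0,0,0,1,1],[0,0,0,1,1],[0,0,0,1,1]]'; python3 -c "
from h import *
s=readout.observe();print(s['joints'].round(2),cv2.Rodrigues(s['ee_rot'])[0].round(2),s['force'])"
```

```text
clock: 1.65
position: [0.2316, 0.5803, 0.2264]
ee_rot: [1.799, 2.575, -0.001]
force: [0.4, 0.2, -0.2]
width: 0.997
gripper_force: 0.0
[-1.42  0.44  0.21  1.59 -0.1   1.13 -0.84] [[-0.34  0.94 -0.  ]
 [ 0.94  0.34 -0.  ]
 [-0.   -0.   -1.  ]] [ 0.44770113  0.19606607 -0.23597902]
```

```bash
python3 -m creep '[[0,0,0,1,1],[0,0,0,1,1],[0,0,0,1,1],[0,0,0,1,1],[0,0,0,1,1],[0,0,0,1,1],[0,0,0,1,1],[0,0,0,1,1],[0,0,0,1,1],[0,0,0,1,1],[0,0,0,1,1],[0,0,0,1,1]]' >/dev/null;  python3 -m creep '[[0,0,0,1,1],[0,0,0,1,1],[0,0,0,0.75,1],[0.2,0.7,0,0,1],[0.2,0.7,0,0,1],[0.2,0.7,0,0,1],[0,0.65,0,0,1],[0,0,0,0,1]]'; python3 - <<'E'
from h import *
s=readout.observe();print(s['joints'].round(2),cv2.Rodrigues(s['ee_rot'])[0].round(3),s['force'])
w=grab('wrist');a=grab('scene');np.savez('wrist1.npz',**w);np.savez('scene1.npz',**a)
c=np.zeros((600,512,3),np.uint8);c[:384]=w['pixels'];c[384:]=cv2.resize(a['pixels'],(512,384))[100:316]
cv2.imwrite('pics/c.png',c);print(w['position'])
E
```

```text
clock: 4.15
position: [0.3348, 0.5284, 0.2267]
ee_rot: [2.835, 1.352, 0.001]
force: [-0.2, -0.6, 0.2]
width: 1.002
gripper_force: 0.0
[-1.41  0.46  0.48  1.6  -0.22  1.14 -1.57] [[ 0.629  0.777  0.001]
 [ 0.777 -0.629 -0.001]
 [-0.     0.001 -1.   ]] [-0.20483728 -0.56315406  0.159109  ]
[0.38243476 0.58733324 0.38506171]
```

View pics/c.png

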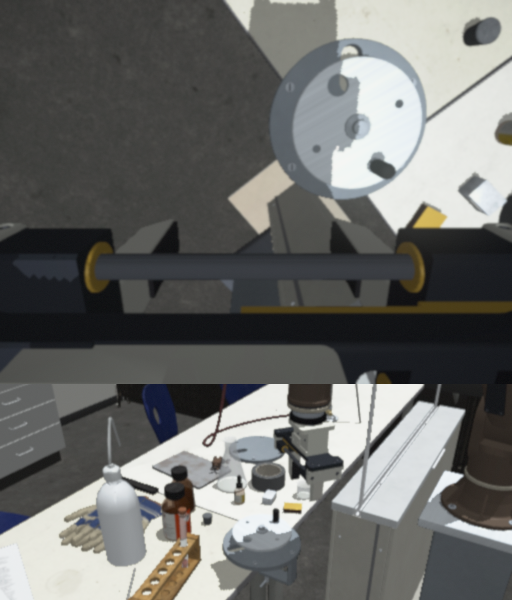

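The wrist view shows the disc centred at about (358,127), the slot end at (350,48), the hole at (338,84) and the knob near (382,166). The slot is clear here, so I'll measure its bearing and the spindle axis.

```bash
cat >> h.py <<'E'
from scipy.optimize import least_squares
C0=np.array([.458,.496])
def fit(d,z,R,tol=.004,c0=C0):
    P=cloud(d);q=P[(abs(P[...,2]-z)<tol)&(np.hypot(P[...,0]-c0[0],P[...,1]-c0[1])<R+.012)][:,:2]
    e=q-c0;a=np.arctan2(e[:,1],e[:,0]);r=np.hypot(*e.T)
    rim=[]
    for t in np.arange(-3.1,3.1,.06):
        m=abs(a-t)<.03
        if m.sum()>8 and r[m].max()>R-.01: rim.append(q[m][np.argmax(r[m])])
    rim=np.array(rim)
    f=least_squares(lambda p:np.hypot(*(rim-p[:2]).T)-p[2],[*c0,R],loss='soft_l1',f_scale=.001)
    return f.x,len(rim)
def polar(d,u,v,z,C):
    p=onplane(d,u,v,z)[:2]-C;return p+C,np.hypot(*p)*1000,np.degrees(np.arctan2(p[1],p[0]))
def hole(d,C,z=.048):
    # hole: depth well below disc top at r~52mm, bearings by mean of rays on disc plane
    P=cloud(d);v,u=np.mgrid[:384,:512]
    K=d['camera_matrix']
    pts=np.array([onplane(d,x,y,z) for x,y in zip(u.ravel(),v.ravel())]) if 0 else None
    R=np.array(d['rotation']);R=R if R.shape==(3,3) else cv2.Rodrigues(R)[0]
    r=np.stack([(u-K[0,2])/K[0,0],-(v-K[1,2])/K[1,1],-np.ones(u.shape)],-1)@R.T
    Q=np.array(d['position'])+r*((z-d['position'][2])/r[...,2])[...,None]
    rho=np.hypot(Q[...,0]-C[0],Q[...,1]-C[1])
    m=((rho<.069)&(P[...,2]<z-.012)).astype(np.uint8)
    n,l,st,ce=cv2.connectedComponentsWithStats(m)
    i=1+np.argmax(st[1:,4]);q=Q[l==i].mean(0)[:2]-C
    return q+C,st[i,4],np.hypot(*q)*1000,np.degrees(np.arctan2(q[1],q[0]))
E
python3 - <<'E'
from h import *
w=dict(np.load('wrist1.npz'));a=dict(np.load('scene1.npz'))
for z,R in [(.048,.075),(.014,.1)]: print(z,fit(w,z,R),fit(a,z,R))
C=fit(w,.048,.075)[0][:2]
print('hole wrist',hole(w,C),'scene',hole(a,np.array([.458,.496])))
# nut
print('nut', polar(w,358,124,.063,C))
P=cloud(w);v,u=np.mgrid[:384,:512]
for CC in (C,fit(w,.014,.1)[0][:2]):
    rho=np.hypot(P[...,0]-CC[0],P[...,1]-CC[1])
    print('slot img');
g=cv2.cvtColor(w['pixels'],6);print(g[38:62,332:370])
print((P[38:62,332:370,2]*1000).round().astype(int)[::2])
E
```

```text
0.048 (array([0.4609199 , 0.49529298, 0.07474222]), 101) (array([0.45878553, 0.49560527, 0.0742037 ]), 97)
0.014 (array([0.46096919, 0.49515903, 0.09970717]), 104) (array([0.45823615, 0.49617855, 0.09857203]), 58)
hole wrist (array([0.46861776, 0.54695062]), np.int32(324), np.float64(52.22804515150379), np.float64(81.52433067956258)) scene (array([0.4683841 , 0.54971859]), np.int32(20), np.float64(54.71303280175655), np.float64(79.05935277727818))
nut (array([0.45982819, 0.50029181]), np.float64(5.116649476302956), np.float64(102.31948632949744))
slot img
slot img
[[131 131 134 146 177 206 216 218 217 213 209 198 185 184 187 185 183 183
  181 178 171 169 176 180 181 180 180 180 179 181 187 196 200 204 207 210
  212 216]
 [131 131 131 140 163 183 189 190 187 181 175 166 156 157 160 159 158 158
  158 158 156 156 159 160 161 159 158 157 157 157 162 167 170 172 174 177
  184 191]
 [126 123 122 124 134 143 148 155 158 155 155 154 152 154 155 154 155 155
  155 155 156 157 158 157 158 158 156 156 155 155 156 155 155 155 155 155
  160 165]
 [115 112 108 106 108 112 118 135 148 153 156 156 15
[... 12549 characters left out ...]
      15
                    49                   47                   49
                    49                   48                   47
                    48                   49                   49
                    48                   47                   49
                    49                   48                   48
                    47                   48                   49
                    49                   47                   48
                    48                   49                   48
                    48                   47                   49
                    48                   49]]<stdin>:13: RuntimeWarning: invalid value encountered in cast
```

```bash
python3 - <<'E'
from h import *
w=dict(np.load('wrist1.npz'));C=np.array([.46094,.49523])
for u,v in [(340.8,54),(361.2,54),(351,54),(341,52),(361.2,52),(351,43.8),(340.8,57)]: print(u,v,polar(w,u,v,.014,C))
E
```

```text
340.8 54 (array([0.50058761, 0.56859346]), np.float64(83.39142690929292), np.float64(61.612009093049416))
361.2 54 (array([0.51950959, 0.55326571]), np.float64(82.45325993234206), np.float64(44.73767243058466))
351 54 (array([0.5100484 , 0.56092974]), np.float64(82.0249433947239), np.float64(53.223093044416615))
341 52 (array([0.50200259, 0.57025477]), np.float64(85.52690989594628), np.float64(61.30721395603012))
361.2 52 (array([0.52070563, 0.55510448]), np.float64(84.5983715749203), np.float64(45.052129674586865))
351 43.8 (array([0.51618933, 0.57016975]), np.float64(93.10453475538655), np.float64(53.60050158727459))
340.8 57 (array([0.49873461, 0.56586431]), np.float64(80.11016287658752), np.float64(61.84990298871593))
```

```bash
python3 -m creep '[[0,0,0.8,0,1],[0,0,0.85,0,1],[0,0,0.85,0,1],[0,0,0.85,0,1],[0,0,0.77,0,1],[0,0,0,0,1]]'; cat > ang.py <<'E'
from h import *
C=np.array([.461,.4952])
for i in range(3):
    t=readout.observe()['clock'];w=grab('wrist',f'w{t:.2f}')
    try: print(t,'hole',hole(w,C)[1:])
    except Exception as e: print(e)
E
python3 ang.py; ls pics
```

```text
clock: 5.0
position: [0.3301, 0.5297, 0.0597]
ee_rot: [2.829, 1.36, -0.007]
force: [-0.5, 0.6, 1.7]
width: 0.999
gripper_force: 0.0
5.0 hole (np.int32(126), np.float64(53.417422537980656), np.float64(108.04978449460143))
5.05 hole (np.int32(124), np.float64(53.3559052859653), np.float64(104.48573676684464))
5.1 hole (np.int32(123), np.float64(53.27311980023334), np.float64(100.91935168562091))
a.png
b.png
c.png
w5.00.png
w5.05.png
w5.10.png
```

```bash
python3 -m creep '[[0,0,0,0,1],[0,0,0,0,1],[0,0,0,0,1],[0,0,0,0,1],[0,0.6,0,0,1],[0,0.6,0,0,1],[0,0,0,0,1],[0,0,0,0,1]]'; python3 ang.py
```

```text
clock: 6.15
position: [0.3692, 0.5009, 0.0619]
ee_rot: [-2.832, -1.359, 0.001]
force: [-0.2, 1.0, -0.3]
width: 0.998
gripper_force: 0.0
6.15 hole (np.int32(731), np.float64(49.036704553032585), np.float64(-67.53583083438261))
6.2 hole (np.int32(723), np.float64(49.01635040776082), np.float64(-71.22955381024055))
6.25 hole (np.int32(711), np.float64(49.03891412226029), np.float64(-74.97004782653931))
```

```bash
for i in 1 2; do python3 -m creep '[[0,0,0,0,1],[0,0,0,0,1],[0,0,0,0,1],[0,0,0,0,1],[0,0,0,0,1],[0,0,0,0,1],[0,0,0,0,1],[0,0,0,0,1],[0,0,0,0,1],[0,0,0,0,1],[0,0,0,0,1],[0,0,0,0,1]]' >/dev/null; done;  python3 -m creep '[[0,0,0,0,1],[0,0,0,0,1],[0,0,0,0,1],[0,0,0,0,1],[0,0,0,0,1],[0,0,0,0,1]]'; python3 ang.py
```

```text
clock: 10.05
position: [0.37, 0.5002, 0.062]
ee_rot: [-2.833, -1.358, -0.0]
force: [0.1, 0.5, -0.6]
width: 0.999
gripper_force: 0.0
10.05 hole (np.int32(1234), np.float64(51.35617903367764), np.float64(50.378102658124895))
10.1 hole (np.int32(1232), np.float64(51.338210099937854), np.float64(50.44112525012269))
10.15 hole (np.int32(1232), np.float64(51.372403855336515), np.float64(50.49528299287242))
```

```bash
ls pics | tail -3; cp pics/w10.10.png pics/z.png 2>/dev/null || cp pics/$(ls -t pics|head -1) pics/z.png
```

```text
w6.15.png
w6.20.png
w6.25.png
```

View pics/z.png

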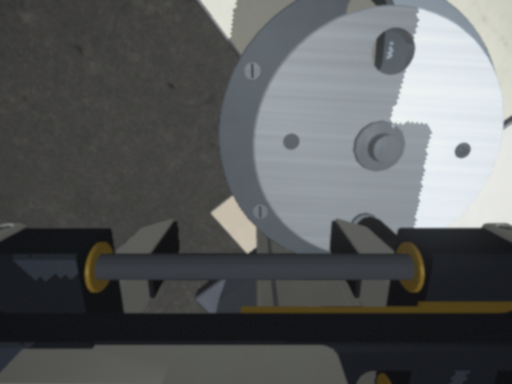

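The disc has stopped against the finger. The hole is at about (394,52), the nut at (382,146), the slot end just shows at (370,4), and the knob is behind the right finger at about (370,222). I'll refine the hole angle with the hole wall included in the mask.

```bash
sed -i 's/z-\.012/z-.0045/' h.py; python3 -m creep '[[0,0,0,0,1],[0,0,0,0,1],[0,0,0,0,1],[0,0,0,0,1]]'; python3 - <<'E'
from h import *
w=grab('wrist')
C,n=fit(w,.048,.075,c0=np.array([.461,.495]));print(C,n);B=fit(w,.014,.1,c0=np.array([.461,.495]));print(B)
for c in (C[:2],np.array([.461,.4952])): print(hole(w,c))
w1=dict(np.load('wrist1.npz'));print(hole(w1,np.array([.461,.4952])))
np.savez('wrist2.npz',**w)
P=cloud(w);print((np.nan_to_num(P[0:20:2,335:400:2,2])*1000).round().astype(int).tolist())
E
```

```text
clock: 10.7
position: [0.37, 0.5003, 0.0619]
ee_rot: [-2.833, -1.358, -0.0]
force: [0.4, -0.5, 0.2]
width: 1.002
gripper_force: 0.0
[0.46104024 0.49544643 0.07480833] 90
(array([0.46073537, 0.4954779 , 0.09938591]), 59)
(array([0.49415697, 0.53490214]), np.int32(1379), np.float64(51.51185246996973), np.float64(49.99194429708694))
(array([0.49415697, 0.53490214]), np.int32(1379), np.float64(51.72663523526115), np.float64(50.13328915849868))
(array([0.46905133, 0.5467203 ]), np.int32(346), np.float64(52.145615266774364), np.float64(81.11795034416156))
[[14, 14, 13, 13, 14, 13, 13, 14, 1, 0, -1, 0, -1, 0, -2, -1, 0, 0, 0, 1, 3, 6, 6, 8, 10, 14, 14, 14, 14, 13, 13, 12, 14], [13, 14, 13, 15, 14, 15, 14, 13, 0, 0, -1, 0, 0, -2, -1, -1, 0, -1, 0, -1, 1, 3, 6, 9, 10, 13, 14, 15, 14, 14, 14, 15, 14], [14, 14, 14, 15, 13, 15, 13, 0, 1, -2, 1, -1, 1, 0, 0, -1, 1, -2, 0, 0, 0, 2, 4, 7, 10, 13, 13, 13, 14, 15, 15, 16, 15], [15, 14, 16, 14, 13, 14, 14, 1, -1, -1, 0, -1, 1, 1, 0, -1, -1, 0, 1, 47, 48, 48, 47, 48, 48, 49, 48, 48, 48, 49, 48, 48, 49], [14, 14, 15, 14, 15, 15, 14, 1, 0, -1, 0, 0, 0, 1, 47, 46, 48, 47, 48, 48, 47, 48, 49, 48, 48, 48, 48, 48, 48, 47, 49, 48, 49], [13, 15, 14, 14, 14, 15, 0, 0, 0, 0, -1, 46, 48, 48, 50, 48, 48, 47, 48, 49, 47, 49, 48, 48, 48, 48, 49, 48, 50, 48, 48, 48, 48], [12, 14, 14, 13, 14, 15, 0, 46, 47, 49, 48, 49, 47, 47, 48, 48, 48, 49, 49, 48, 49, 48, 49, 49, 48, 49, 49, 48, 49, 47, 49, 50, 48], [14, 13, 14, 14, 15, 48, 47, 47, 49, 47, 48, 48, 47, 49, 48, 48, 49, 48, 48, 48, 48, 49, 49, 48, 48, 48, 48, 49, 49, 48, 49, 48, 48], [14, 14, 47, 48, 48, 48, 49, 49, 48, 49, 49, 46, 47, 49, 47, 49, 48, 49, 50, 50, 49, 48, 49, 49, 49, 48, 48, 48, 46, 48, 49, 49, 48], [47, 50, 48, 48, 48, 49, 49, 48, 49, 48, 48, 48, 49, 47, 48, 48, 47, 48, 49, 47, 48, 48, 47, 47, 47, 48, 48, 49, 49, 49, 49, 47, 47]]
```

```bash
python3 - <<'E'
from h import *
w=dict(np.load('wrist2.npz'));C=np.array([.461,.4953])
for u,v in [(350,0),(384.3,0),(367.2,0),(349,4),(384.5,4)]: 
    p,r,b=polar(w,u,v,.014,C);print(u,v,r,b, np.degrees(np.arcsin(13/r)))
E
```

```text
350 0 88.20359053999447 59.9842401877547 8.475488498254117
384.3 0 87.55986299001343 45.807210690608 8.538262714534477
367.2 0 87.20907881067372 52.9008201196653 8.57286454801719
349 4 86.07959031309552 60.49031749750012 8.68621691709735
384.5 4 85.39215479545696 45.3937503608615 8.756691212507306
```

```bash
cat > ang.py <<'E'
from h import *
w=grab('wrist');h=hole(w,np.array([.461,.4953]));print(readout.observe()['clock'],h[1:])
E
python3 -m creep '[[0,0.05,0,0,1],[0,0,0,0,1],[0,0,0,0,1],[0,0,0,0,1]]';python3 ang.py
```

```text
clock: 11.25
position: [0.3715, 0.499, 0.0619]
ee_rot: [-2.833, -1.358, -0.0]
force: [0.2, 0.5, 0.7]
width: 1.0
gripper_force: 0.0
11.3 (np.int32(1397), np.float64(51.82775878908831), np.float64(58.84978689376703))
```

```bash
for i in 1 2 3; do python3 ang.py; done; python3 -m creep '[[0,0,0,0,1],[0,0,0,0,1],[0,0,0,0,1],[0,0,0,0,1]]' >/dev/null; python3 ang.py
```

```text
11.35 (np.int32(1396), np.float64(51.79802709562953), np.float64(59.91683383679725))
11.4 (np.int32(1392), np.float64(51.779065796372045), np.float64(60.98594828725867))
11.45 (np.int32(1402), np.float64(51.81098773999364), np.float64(61.99289977092737))
12.0 (np.int32(1407), np.float64(52.03223362298239), np.float64(73.27757982543811))
```

```bash
python3 - <<'E'
from h import *
for n in ['scene','side']:
    d=grab(n);P=cloud(d).reshape(-1,3)
    m=(abs(P[:,0]-.29)<.12)&(P[:,1]>.0)&(P[:,1]<.75)&(P[:,2]>.1)&(P[:,2]<.75)
    q=P[m];print(n,m.sum())
    for z in np.arange(.1,.75,.05):
        k=q[(abs(q[:,2]-z-.025)<.025)]
        if len(k)>5:
            b=k[(k[:,1]>.265)]
            print(z.round(2),len(b), b[:,0].min().round(3) if len(b) else '',b[:,0].max().round(3) if len(b) else '',b[:,1].min().round(3) if len(b) else '', b[:,1].max().round(3) if len(b) else '')
    cv2.imwrite(f'pics/s_{n}.png',d['pixels'])
A=cv2.imread('pics/s_scene.png');cv2.imwrite('pics/sc2.png',cv2.resize(A[0:300,180:512],None,fx=1.8,fy=1.8))
E
python3 ang.py
```

```text
scene 13943
0.1 365 0.281 0.41 0.461 0.582
0.15 1025 0.276 0.409 0.494 0.585
0.2 773 0.311 0.405 0.474 0.559
0.25 726 0.328 0.41 0.481 0.544
0.3 810 0.329 0.407 0.485 0.556
0.35 787 0.314 0.41 0.481 0.558
0.4 1315 0.284 0.41 0.482 0.568
0.45 2006 0.26 0.41 0.427 0.566
0.5 1973 0.221 0.394 0.398 0.532
0.55 2048 0.173 0.335 0.355 0.474
0.6 1476 0.17 0.296 0.36 0.441
side 6750
0.1 352 0.282 0.41 0.416 0.549
0.15 669 0.281 0.41 0.416 0.577
0.2 454 0.311 0.407 0.457 0.526
0.25 494 0.328 0.41 0.451 0.504
0.3 553 0.329 0.41 0.452 0.497
0.35 590 0.312 0.41 0.44 0.515
0.4 816 0.284 0.41 0.409 0.504
0.45 1050 0.258 0.41 0.393 0.478
0.5 1007 0.223 0.395 0.359 0.46
12.15 (np.int32(1402), np.float64(52.016976151495165), np.float64(76.16244306925378))
```

View pics/sc2.png

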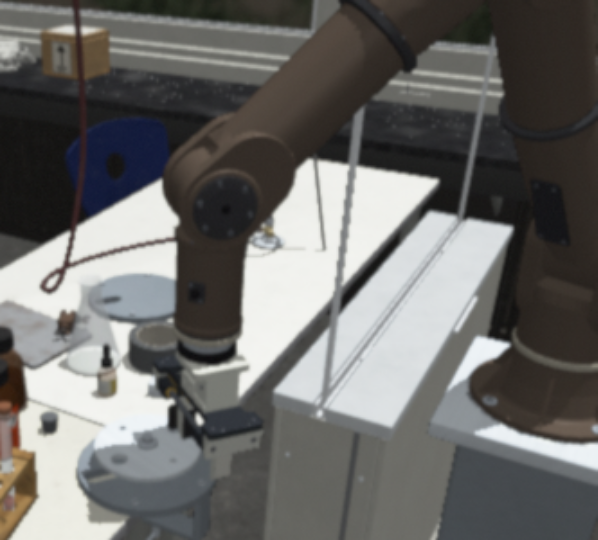

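The scene view shows the forearm well clear of the screen post (post at x≈345 in the crop, wrist at x≈215). The disc is coasting back counter-clockwise at about 20°/s. I'll move the open hand so the inner face of its right finger stops the knob at the target when it comes round.

```bash
python3 -m creep '[[0,0,0,0,1],[0,0,0,0,1],[0,0,0,0,1],[0,0,0,0,1],[0,0,0,0,1],[0,0,0,0,1],[0,0,0,0,1],[0,0,0,0,1],[0,0,0,0,1],[0,0,0,0,1],[0,0,0,0,1],[0,0,0,0,1]]' >/dev/null;  python3 -m creep '[[0,0,0,0,1],[0,0,0,0,1],[0,0,0,0,1],[0,0,0,0,1],[0,0,0,0,1],[0,0,0,0,1],[0,0,0,0,1],[0,0,0,0,1],[0,0,0,0,1],[0,0,0,0,1],[0,0,0,0,1],[0,0,0,0,1]]' >/dev/null; python3 ang.py; python3 -m creep '[[0,0.3,0,0,1],[0.04,0.3,0,0,1],[0,0.315,0,0,1],[0,0,0,0,1],[0,0,0,0,1],[0,0,0,0,1]]'; python3 ang.py
```

```text
15.2 (np.int32(1230), np.float64(52.44704716650312), np.float64(127.23218288391864))
clock: 15.95
position: [0.4005, 0.4778, 0.0619]
ee_rot: [-2.832, -1.359, 0.0]
force: [-0.2, -0.1, 1.3]
width: 1.005
gripper_force: 0.0
16.0 (np.int32(1152), np.float64(51.73162383811437), np.float64(137.68455812586066))
```

```bash
python3 -m creep '[[0,0.42,0,0,1],[0,0.42,0,0,1],[0.3,0,0,0,1],[0.25,0,0,0,1],[0.11,0,0,0,1],[0.11,0,0,0,1],[0.11,0,0,0,1],[0.11,0,0,0,1],[0.11,0,0,0,1],[0.11,0,0,0,1],[0.11,0,0,0,1],[0.11,0,0,0,1]]'; python3 ang.py;python3 ang.py
```

```text
clock: 17.5
position: [0.4633, 0.5011, 0.062]
ee_rot: [-2.833, -1.358, -0.0]
force: [0.5, 0.0, -0.8]
width: 0.999
gripper_force: 0.0
17.55 (np.int32(159), np.float64(52.1840483886716), np.float64(80.3254420315342))
17.6 (np.int32(153), np.float64(52.22419249569128), np.float64(82.39119382222778))
```

```bash
python3 -m creep '[[-0.5,0,0,0,1],[-0.5,0,0,0,1],[-0.44,-0.2,0,0,1],[0,-0.4,0,0,1],[0,-0.253,0,0,1],[0,0,0,0,1],[0,0,0,0,1],[0,0,0,0,1],[0,0,0,0,1],[0,0,0,0,1],[0,0,0,0,1],[0,0,0,0,1]]'; python3 ang.py;python3 ang.py
```

```text
clock: 19.1
position: [0.4004, 0.4774, 0.062]
ee_rot: [-2.833, -1.358, -0.0]
force: [-0.1, 0.5, 0.3]
width: 1.003
gripper_force: 0.0
19.15 (np.int32(796), np.float64(50.80527424885896), np.float64(-123.2460069750854))
19.2 (np.int32(752), np.float64(50.568687546436614), np.float64(-121.72234883449636))
```

```bash
for i in 1 2 3; do python3 -m creep '[[0,0,0,0,1],[0,0,0,0,1],[0,0,0,0,1],[0,0,0,0,1],[0,0,0,0,1],[0,0,0,0,1],[0,0,0,0,1],[0,0,0,0,1],[0,0,0,0,1],[0,0,0,0,1],[0,0,0,0,1],[0,0,0,0,1]]' >/dev/null; done; python3 ang.py;python3 ang.py
```

```text
23.75 (np.int32(1427), np.float64(51.569729494008506), np.float64(43.5905353923644))
23.8 (np.int32(1442), np.float64(51.61082404133626), np.float64(45.129203491635536))
```

```bash
python3 -m creep '[[0,0,0,0,1],[0,0,0,0,1],[0,0,0,0,1],[0,0,0,0,1],[0,0,0,0,1],[0,0,0,0,1],[0,0,0,0,1],[0,0,0,0,1]]'; for i in 1 2 3 4; do python3 ang.py;done
```

```text
clock: 24.8
position: [0.4004, 0.4773, 0.0619]
ee_rot: [2.833, 1.358, 0.0]
force: [1.1, 0.4, 0.2]
width: 1.001
gripper_force: 0.0
24.85 (np.int32(1458), np.float64(51.65157525045467), np.float64(53.43397813717268))
24.9 (np.int32(1448), np.float64(51.60613768256492), np.float64(53.493447516050566))
24.95 (np.int32(1444), np.float64(51.615892518020765), np.float64(53.51138979373492))
25.0 (np.int32(1452), np.float64(51.64128908655049), np.float64(53.53959379760881))
```

```bash
python3 -m creep '[[0,0,0,0,1],[0,0,0,0,1],[0,0.1,0,0,1],[0,0.1,0,0,1],[0,0,-0.3,0,1],[0,0,-0.6,0,1],[0,-0.4,-0.8,0,1],[0,-0.8,-0.8,0,1],[0,-0.8,-0.8,0,1],[0,0,0,0,1],[0,0,0,0,1]]'; for i in 1 2 3; do python3 ang.py;done; python3 - <<'E'
from h import *
w=grab('wrist','fin');np.savez('wrist3.npz',**w)
C=fit(w,.048,.075,c0=np.array([.461,.4953]))[0][:2];print(C,hole(w,C))
P=cloud(w);v,u=np.mgrid[:384,:512]
# slot rows: depth <8mm at base radius 78..88 mm on z=.014 plane
K=w['camera_matrix'];R=np.array(w['rotation']);R=R if R.shape==(3,3) else cv2.Rodrigues(R)[0]
r=np.stack([(u-K[0,2])/K[0,0],-(v-K[1,2])/K[1,1],-np.ones(u.shape)],-1)@R.T
Q=np.array(w['position'])+r*((.014-w['position'][2])/r[...,2])[...,None]
e=Q[...,:2]-C;rho=np.hypot(e[...,0],e[...,1]);m=(rho<.093)&(rho>.080)&(P[...,2]<.0115)&(np.abs(np.degrees(np.arctan2(e[...,1],e[...,0]))-53)<25)
b=np.degrees(np.arctan2(e[m][:,1],e[m][:,0]));print(m.sum(),b.mean(),b.min(),b.max(),(b.min()+b.max())/2)
E
```

```text
clock: 26.38
position: [0.3446, 0.5219, 0.1942]
ee_rot: [2.833, 1.358, 0.001]
force: [-1.2, -0.4, -1.0]
width: 1.0
gripper_force: 0.0
26.425 (np.int32(426), np.float64(51.71785657434782), np.float64(53.84297098694751))
26.475 (np.int32(428), np.float64(51.73873529599624), np.float64(53.867812424905146))
26.525 (np.int32(432), np.float64(51.79395725378767), np.float64(53.85926507085795))
[0.46091045 0.49524233] (array([0.49149847, 0.53715787]), np.int32(433), np.float64(51.88968796776278), np.float64(53.87976201702064))
248 53.231039075782974 44.861948525210806 61.47390692605426 53.16792772563254
```

View pics/fin.png

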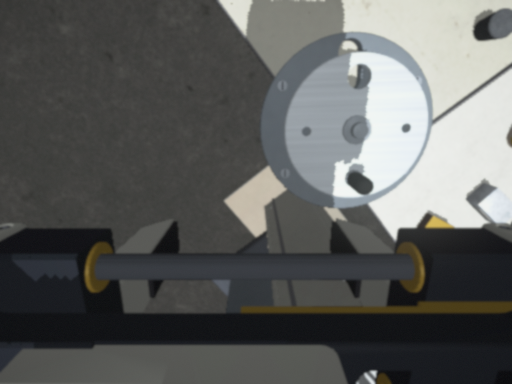

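The hole is at (361,77), directly in line with the slot end at (350,47) and the axis when measured: 53.9° against 53.2°, about 0.6 mm off. One last check that it's still, then I'll hand in.

```bash
python3 -m creep '[[0,0,0,0,1],[0,0,0,0,1],[0,0,0,0,1],[0,0,0,0,1],[0,0,0,0,1],[0,0,0,0,1],[0,0,0,0,1],[0,0,0,0,1]]'; python3 - <<'E'
from h import *
from cell import sign_off
b=hole(grab('wrist'),np.array([.461,.4953]))[3];print(b)
if abs(b-53.86)<.15: print(sign_off())
E
```

```text
clock: 27.58
position: [0.3443, 0.5224, 0.194]
ee_rot: [-2.833, -1.358, -0.0]
force: [-0.4, 0.1, 0.2]
width: 1.001
gripper_force: 0.0
53.817304655900514
the job is handed in; nothing more can be done
None
```

The disc is standing still with its large hole over the slot, about 0.6 mm off by camera measurement; the hand is clear, and I handed the job in at about 27.6 s of the 45 s limit.

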